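# Turn the chart and hold the telescopic magnifier over it

## Task

Get the reading stand ready to check a dose: take the chart leaf by its tab and turn it right over, like a page, so that it lies flat with the ruled face up on the side under the lens's path. Then squeeze the release plate in the magnifier's grip and, keeping hold of the grip, pull the telescope out past its first stop to its second, fully extended, so that the lens stands over the chart. It springs back if let go, so finish while still holding the grip with the telescope fully out; leave the other things on the worktop where they are.

Things in the scene. Friction and masses are not known exactly. Their poses are not given: they have to be found in the camera images.
- reading_stand: Fixed white and grey stand. Origin on the worktop under the middle of the leaf hinge; z up; y runs along the telescope toward the foot and outer tube (33 mm thick, y 206 to 293 mm); x points away from the robot to the side under the lens's path. White chart case 130 (x) x 96 (y) x 25 mm high round the origin. Telescope axis level at x = 45 mm, 62 mm up; it pulls out toward -y.
- leaf_hinge (a point): Middle of the leaf's hinge line, on the stand at x = 0, y = 0, 28.5 mm above the worktop; the hinge line runs along the stand's y.
- chart_leaf (a joint): Hinge angle, rad: 0 = flat on the stand's -x side (start, ruled face down), pi/2 upright, pi = flat on the +x side, ruled face up. Turns easily; past upright the leaf sinks over by itself in a second or two. Leaf 63 mm from hinge to edge, 88 mm wide, 4 mm thick, about 40 g. Flat, its middle is 28.5 mm up.
- tab (a point): Centre of the grey tab on the middle of the leaf's free edge, 80 mm from the hinge line; moves with the leaf. 30 mm wide along the stand's y, 29 mm long past the edge, 8 mm thick; at the start it overhangs the worktop, 28.5 mm up. Pinched by its two side faces (fingers closing along the stand's y) it pivots between the fingers as the leaf turns.
- grip (a point): Centre of the upright grey grip block on the telescope's moving end, 70 mm up: 30 (stand's x) x 26 (y) x 44 mm high. The white release plate, 19 (y) x 32 mm high, stands 6 mm out of its -x face, toward the robot: 36 mm across in all, 31 mm squeezed. Telescope in: the grip is at stand x 45, y 178 mm; fully out: y 58 mm. Free space on both x sides.
- lens (a point): Centre of the magnifier's round lens (64 mm across its frame, 7 mm thick, level, 62 mm above the worktop), 58 mm ahead of the grip toward the stand's -y.
- release_plate (a joint): Travel of the release plate into the grip, m: 0 = out, 0.005 = fully in; moves along the stand's x against a spring (2.5 N at rest, 5 N fully in). Out, its latch keeps the telescope shut (1.5 mm of play); pressed more than about 4 mm, the telescope is free. Squeezing the grip between two fingers along the stand's x presses it.
- first_section (a joint): How far the inner tube with grip and lens is pulled out of the middle tube, m: 0 = in, 0.06 = at its stop (the first stop). It slides along the stand's -y and a spring draws it back with 3 to 4.5 N.
- second_section (a joint): How far the middle tube is pulled out of the outer tube, m: 0 = in, 0.06 = at its stop (the second stop of the telescope; the grip has then come 120 mm in all). It follows once the first section is at its stop; a spring draws it back with 6 to 8 N.
- vial_0_mid (a point): Middle of a glass vial, 21 mm wide, 38 mm tall, standing on the worktop near the stand; a bystander.
- vial_3_mid (a point): Middle of another such vial, also a bystander.
- ointment_tube_mid (a point): Middle of a small tube 21 x 64 x 13 mm lying on the worktop; a bystander.
- gauze_box_mid (a point): Middle of a carton 60 x 85 x 100 mm standing behind the work; a bystander.

How it is judged:
On the way, in this order (a step that is already met when the one before it is completed fails the run):
1. the leaf is turned over and lies flat, with the telescope still shut (value of joint chart_leaf above 3 rad and value of joint first_section below 0.01 m and value of joint release_plate below 0.002 m), for 0.2 s.
2. the release plate is squeezed in (value of joint release_plate above 0.0035 m and contact force between the fingers and reading_stand above 2 N), for 0.05 s.
3. the telescope is at its first stop (value of joint first_section above 0.054 m), for 0.05 s.
4. the telescope is at its second stop (value of joint each of first_section, second_section above 0.054 m), for 0.2 s.
At the end, for the whole second after the job is handed in: The leaf lies flat on the lens's side (joint over 3.0 rad); both telescope sections are out to within 6 mm of their stops (each over 54 mm of 60); the fingers still hold the grip (contact over 2 N), keeping the telescope out against its spring (all of step 4 and value of joint chart_leaf above 3 rad and contact force between the fingers and reading_stand above 2 N); the arm keeps its last pose, push and grip.
It fails at once if the vial_0 is knocked aside (moved over 30 mm) (distance of vial_0_mid from where it was at the start of the episode above 0.03 m).
It fails at once if the vial_3 is knocked aside (moved over 30 mm) (distance of vial_3_mid from where it was at the start of the episode above 0.03 m).
It fails at once if the ointment_tube is knocked aside (moved over 30 mm) (distance of ointment_tube_mid from where it was at the start of the episode above 0.03 m).
It fails at once if the gauze_box is knocked aside (moved over 30 mm) (distance of gauze_box_mid from where it was at the start of the episode above 0.03 m).
It also fails if it takes over 54 s, if anything falls off the work surface, if the arm or the gripper's body presses on something with over 40 N, if the wrist force passes 120 N, or if a joint passes its speed limit or range.

## Robot

A 7-joint arm with a two-finger parallel gripper is mounted at the origin on a cart in front of the work surface, level with it; the furniture and walls round the work are solid. World frame = base frame: x ahead of the robot, y to its left, z up, the work surface at z = 0. Lengths are in m, angles in rad, forces in N, time in s.
With the tool pointing down it reaches from about 0.4 to 0.875 m from the base axis. Payload 19.3 kg.
Tool frame: the origin (TCP) lies on the centre line of the jaws, within the pads' length; the fingertips stand 14 mm ahead of it and the grasp point (between the pads) lies 5 mm behind it; x points along the fingers, y is the direction in which the jaws open and shut, and the axes are right-handed (so a half turn about x gives the same grasp; the last joint's range is limited). The gripper opens to 85 mm and grips with 20 to 120 N. Pads are 22 mm wide; open, the fingers measure 114 mm over their backs; the gripper's body (76 mm by 85 mm) begins 54 mm behind the grasp point. The pads swing forward as they close: fully open they stand 13 mm farther back than shut.
Start: joints at [1.262, 0.521, -0.036, 1.599, 0.021, 1.021, -0.113], TCP at [0.148, -0.607, 0.245] pointing down, gripper open.
Joint ranges: [-2.91, 2.91], [-0.3, 2.13], [-1.5, 1.42], [0.17, 2.43], [-1.26, 4.41], [0.16, 1.93], [-2.52, 2.52]. Speed limits (rad/s): [1.89, 1.89, 2.39, 2.39, 3.01, 3.01, 3.01].

## Interface

Orientations are given as [roll, pitch, yaw] about the fixed x, y, z axes, in that order (R = Rz(yaw) Ry(pitch) Rx(roll)).
In Python, from workcell import monitor, optics, bot gives the robot as it stands.
- The arm moves only by the tool arm_command, never from a script. Its arguments are lists of equal length, an entry for each row: "delta_pos": the shift along the tool's x, y, z as a fraction of full scale, a list of three; "rotation": the turn, a rotation vector about the tool's x, y, z as a fraction of full scale, a list of three. In form: {"delta_pos": [[dx, dy, dz], ...], "rotation": [[wx, wy, wz], ...]}. A call has 1 to 10 rows; each row shifts and turns the pose as measured when the row begins, along the tool's axes as they then stand; what a row does not reach is not made up. Full scale, the value 1, is 30 mm for a shift and 6 degrees for a turn. A row lasts 1/10 s, in which the tool goes at most 50 mm and 8.59 degrees, less where a joint would pass 70% of its speed; a pose out of reach is approached as far as the arm can. A call with a number of a shift or a turn outside -1 to 1 is refused whole. A call with a gripper value outside its range is refused whole. "gripper" is the closure, from -1 (fully open) to 1 (shut), so that 0 is half open, set as the call begins (left out, the last holds). The fingers move at their own pace and stop on an object; "grip_force" is the grip in N (left out, the last holds). Time passes only in rows, so rows that do not move let the fingers close. It gives the time, the measured TCP pose, the force and the opening at its end, in the units of the state.
- monitor.observe(): the state, without advancing time (a new reading comes with each control period).
- optics.grab_frame(name): name is "scene" or "top" or "wrist"; returns the picture (384x512x3 uint8, red, green, blue); there is no depth.
- optics.camera_params(name): a dict with "fx", "fy", "cx", "cy" (pixels), "origin" and "rotation" of the camera in the world. Camera axes: x right, y down, z forward; pixel columns grow to the right and rows downward; lengths in m; the calibration is good to about 2 mm. A picture is of the moment at which its call begins: read the wrist's pose just before it. camera_params takes no time and is no camera call; for the wrist camera it gives the pose at the moment of the call.
- bot.job_done(): hands the job in, once; it reports no verdict.
The state is a dict: "clock": time; "qpos": joint angles; "qd": joint speeds; "joint_efforts": joint torques, N m; "position": TCP position; "tool_rot": TCP orientation; "force": force on the tool from outside, world axes, zero at the start; "moment": the same for the moment, N m; "grip_width": finger opening in m.
Only numpy, scipy, OpenCV 4.12 (cv2) and the standard library are available. Lean on these libraries where they do the work, as an engineer would, in place of code of your own. Each camera call takes 0.05 s, during which the arm holds its last target. There are 200 camera calls.

## Working session

There is one attempt and no reset: what is moved stays moved. The work goes in short steps, Python scripts to look and compute and a tool call to move; the robot and the scene stay as the last step left them, time stands still between calls to the robot, and variables do not carry over. Pictures are saved under pics/ and viewed, about 8 in all and at most 12, crops included, and the job is handed in when it is done.

Besides the shell and the picture viewer there is one more tool, called after "Call:" as a command line: name --argument value ..., lists and objects as JSON in quotes. arm_command: Moves the arm, as the interface text tells. Its arguments: {"type":"object","properties":{"delta_pos":{"type":"array","items":{"type":"array","items":{"type":"number"}}},"rotation":{"type":"array","items":{"type":"array","items":{"type":"number"}}},"gripper":{"type":"number"},"grip_force":{"type":"number"}},"required":["delta_pos","rotation"]}

```bash
mkdir -p pics; python3 - <<'E'
from workcell import monitor, optics, bot
import cv2
s=monitor.observe();print(s)
for n in("scene","top"):
    p=optics.camera_params(n);print(n,p)
    im=optics.grab_frame(n);cv2.imwrite(f"pics/{n}0.png",cv2.resize(im[:,:,::-1],(800,600),interpolation=cv2.INTER_CUBIC))
E
```

```text
{'clock': 0.0, 'qpos': array([ 1.26180368,  0.52200751, -0.03629332,  1.5999296 ,  0.02118689,
        1.0210711 , -0.11280245]), 'qd': array([-7.64296366e-04,  4.21197350e-04,  9.24976053e-04,  1.22723119e-03,
        7.91427111e-06, -5.59358808e-04,  2.30869850e-04]), 'joint_efforts': array([-3.39963417e-04, -9.27105403e+01,  1.97998904e+00, -3.69926906e+01,
        1.78713439e-02,  8.21323920e-03,  2.33147807e-05]), 'position': array([ 0.14772015, -0.60701091,  0.24475822]), 'tool_rot': array([-1.49683372,  1.56976521,  1.88350134]), 'force': array([ 0.39369384,  0.08834719, -0.15087558]), 'moment': array([-0.01782003, -0.03665124,  0.02088986]), 'grip_width': 0.08564390589428564}
scene {'fx': 432.52804652275705, 'fy': 432.52804652275705, 'cx': 249.4487411653359, 'cy': 187.1780653777053, 'origin': array([ 0.30781122, -0.65068668,  0.8022736 ]), 'rotation': array([-2.40666239,  0.01069795, -0.45957625])}
top {'fx': 437.37137635848933, 'fy': 437.37137635848933, 'cx': 256.57953330994155, 'cy': 188.31355479362654, 'origin': array([ 0.44743349, -0.10015884,  1.21815467]), 'rotation': array([-3.03421808, -0.00580632, -1.5551243 ])}
```

View pics/scene0.png

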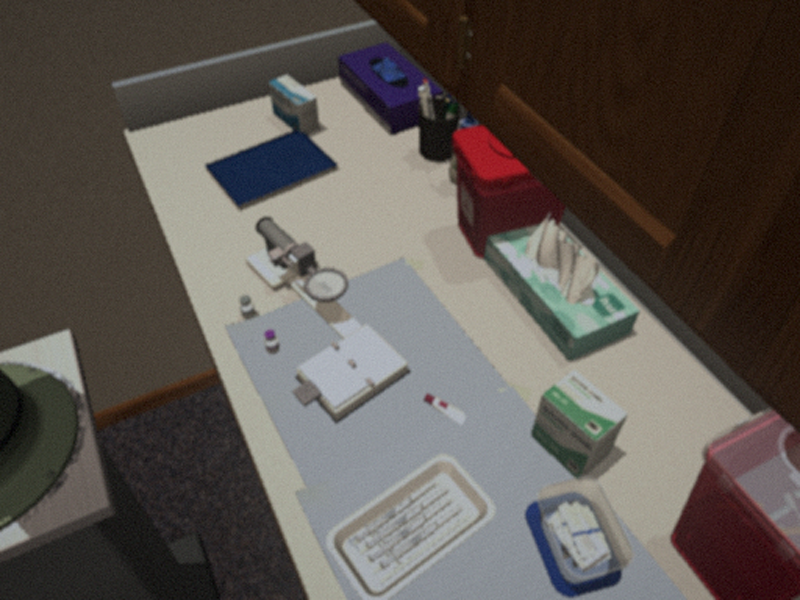

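View pics/top0.png

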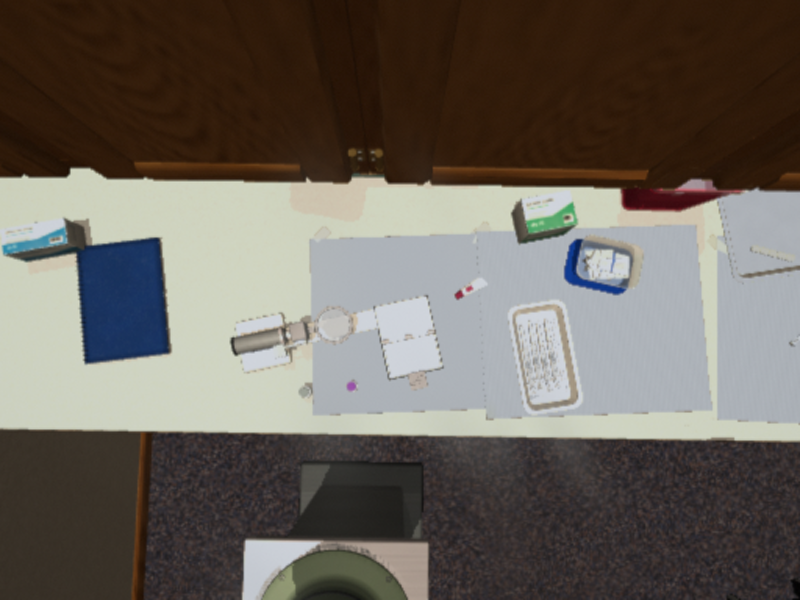

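```bash
python3 - <<'E'
from workcell import optics
import cv2
im=optics.grab_frame("top");c=im[175:260,140:320,::-1]
cv2.imwrite("pics/top1.png",cv2.resize(c,None,fx=4.4,fy=4.4,interpolation=cv2.INTER_CUBIC))
E
```

```text
(no output)
```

View pics/top1.png

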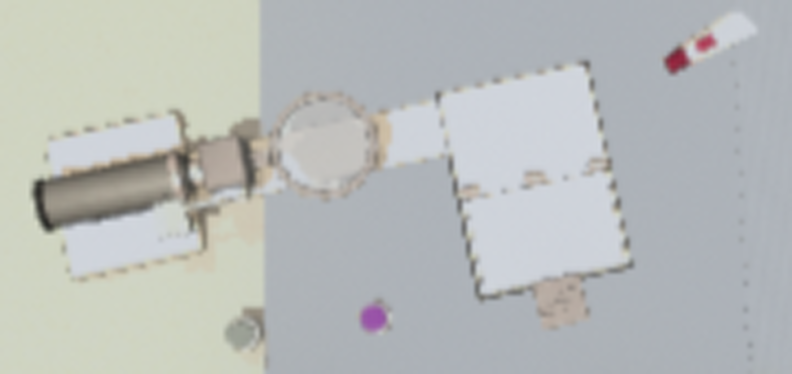

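```bash
cat > h.py <<'E'
import numpy as np
from scipy.spatial.transform import Rotation as R
from workcell import monitor, optics
def ray(p,u,v,z):
    d=R.from_euler('xyz',p['rotation']).apply([(u-p['cx'])/p['fx'],(v-p['cy'])/p['fy'],1.])
    o=np.array(p['origin']);return o+d*(z-o[2])/d[2]
def proj(p,X):
    c=R.from_euler('xyz',p['rotation']).inv().apply(np.array(X)-p['origin'])
    return np.array([p['fx']*c[0]/c[2]+p['cx'],p['fy']*c[1]/c[2]+p['cy']])
E
python3 - <<'E'
from h import *
from scipy.optimize import least_squares
p=optics.camera_params("top")
S={ (65,48,25):(437,93),(65,-48,25):(587,63),(-65,-48,25):(632,266),(-65,48,25):(480,298),(-80,0,28.5):(561,302),(0,0,30):(535,178),(45,120,62):(325,145),(45,178,92):(222,162)}
P={k:ray(p,140+(v[0]+.5)/4.4,175+(v[1]+.5)/4.4,k[2]/1e3) for k,v in S.items()}
def W(q,k): c,s=np.cos(q[2]),np.sin(q[2]);x,y,_=np.array(k)/1e3;return np.array([q[0]+c*x-s*y,q[1]+s*x+c*y])
f=lambda q:np.concatenate([W(q,k)-v[:2] for k,v in P.items()])
r=least_squares(f,[.4,-.1,0]);q=r.x;print(q,np.degrees(q[2]));print((r.fun.reshape(-1,2)*1e3).round(1))
for n,k in dict(tab=(-80,0,0),gripin=(45,178,0),gripout=(45,58,0),hinge=(0,0,0),tabover=(80,0,0)).items(): print(n,W(q,k).round(4))
for n,(u,v) in dict(v0=(242,333),v1=(374,318),oint=(710,42)).items(): print(n,ray(p,140+u/4.4,175+v/4.4,.03).round(3))
s=monitor.observe();print(R.from_euler('xyz',s['tool_rot']).as_matrix().round(3))
E
```

```text
[ 0.50128861 -0.11966324  0.22666164] 12.986755567539129
[[ 0.3  0.2]
 [ 1.6 -0.2]
 [ 0.3 -0.2]
 [-0.2 -0.1]
 [-2.4 -0.4]
 [-0.1  0.5]
 [ 0.4  0.5]
 [ 0.1 -0.1]]
tab [ 0.4233 -0.1376]
gripin [0.5051 0.0639]
gripout [ 0.5321 -0.053 ]
hinge [ 0.5013 -0.1197]
tabover [ 0.5792 -0.1017]
v0 [0.404 0.058 0.03 ]
v1 [ 0.415 -0.023  0.03 ]
oint [ 0.588 -0.227  0.03 ]
[[-0.     0.237 -0.972]
 [ 0.001 -0.972 -0.237]
 [-1.    -0.001  0.   ]]
```

Call:
arm_command --delta_pos '[[0,-0.9,-0.87],[0,-0.9,-0.87],[0,-0.9,-0.87],[0,-0.9,-0.87],[0,-0.9,-0.87],[0,-0.9,-0.87],[0,-0.9,-0.87],[0,-0.9,-0.87],[0,-0.9,-0.87],[0,0,0]]' --rotation '[[0,0,0],[0,0,0],[0,0,0],[0,0,0],[0,0,0],[0,0,0],[0,0,0],[0,0,0],[0,0,0],[0,0,0]]' --gripper -0.2 --grip_force 25

```text
clock: 1.15
position: [0.3229, -0.3038, 0.2429]
tool_rot: [-1.108, 1.568, 2.27]
force: [-0.3, -0.6, -0.8]
grip_width: 0.0513
```

```bash
cat >> h.py <<'E'
Q=(0.50129,-0.11966,0.22666)
def W(x,y,z): c,s=np.cos(Q[2]),np.sin(Q[2]);return np.array([Q[0]+c*x-s*y,Q[1]+s*x+c*y,z])
def go(x,y,z):
    s=monitor.observe();T=R.from_euler('xyz',s['tool_rot'])
    c,n=np.cos(Q[2]),np.sin(Q[2])
    D=np.array([[0,n,-c],[0,-c,-n],[-1,0,0]])
    print("delta/30mm",(T.inv().apply(W(x,y,z)-s['position'])/.03).round(3),"rot/6deg",np.degrees((T.inv()*R.from_matrix(D)).as_rotvec()/6).round(3))
    d=s['position']-[Q[0],Q[1],0]; print("stand pos",(R.from_euler('z',-Q[2]).apply(d)*1e3).round(1),"width",s['grip_width'],'t',s['clock'])
E
python3 -c "
from h import *
go(-.083,0,.10)"
```

```text
delta/30mm [ 4.771 -4.587 -4.462] rot/6deg [0.097 0.013 0.025]
stand pos [-215.3 -139.3  242.9] width 0.051322385406724985 t 1.15
```

Call:
arm_command --delta_pos '[[0.3,-0.7,-0.7],[0.4,-0.7,-0.7],[0.4,-0.7,-0.7],[0.6,-0.7,-0.65],[0.6,-0.7,-0.65],[0.7,-0.6,-0.6],[0.7,-0.4,-0.4],[0.5,0,0],[0.3,0,0],[0,0,0]]' --rotation '[[0.1,0.01,0.02],[0,0,0],[0,0,0],[0,0,0],[0,0,0],[0,0,0],[0,0,0],[0,0,0],[0,0,0],[0,0,0]]'

```text
clock: 2.15
position: [0.425, -0.1383, 0.1032]
tool_rot: [2.127, 1.568, -0.79]
force: [0.1, -0.5, 0.4]
grip_width: 0.0511
```

```bash
python3 -c "
from h import *
import cv2
go(-.083,0,.0305)
p=optics.camera_params('wrist');print([proj(p,W(*a)).round(0) for a in [(-.08,0,.0285),(-.08,.015,.0325),(-.08,-.015,.0325),(-.065,.048,.025),(-.065,-.048,.025)]])
cv2.imwrite('pics/w1.png',optics.grab_frame('wrist')[:,:,::-1])"
```

```text
delta/30mm [ 2.424 -0.038  0.152] rot/6deg [-0.021 -0.012 -0.019]
stand pos [-78.5  -1.  103.2] width 0.05108205294706408 t 2.15
[array([251., 211.]), array([231., 213.]), array([271., 213.]), array([187., 191.]), array([315., 191.])]
```

View pics/w1.png

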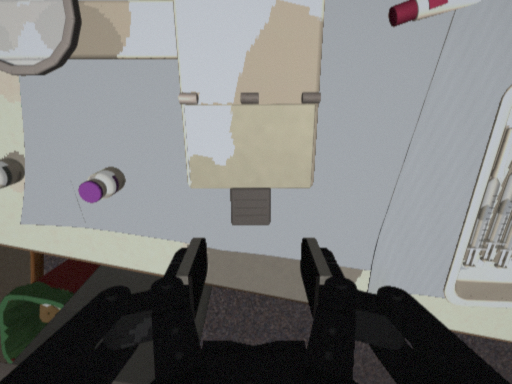

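Call:
arm_command --delta_pos '[[0.6,-0.03,0.1],[0.7,0,0.02],[0.6,0,0],[0.3,0,0],[0.15,0,0],[0,0,0]]' --rotation '[[-0.02,-0.01,-0.02],[0,0,0],[0,0,0],[0,0,0],[0,0,0],[0,0,0]]'

```text
clock: 2.8
position: [0.4237, -0.1425, 0.0357]
tool_rot: [2.538, 1.562, -0.383]
force: [0.6, -0.1, -0.6]
grip_width: 0.0511
```

```bash
python3 -c "
from h import *
go(-.082,0,.0305)"
```

```text
delta/30mm [ 0.171 -0.16   0.044] rot/6deg [-0.057 -0.067 -0.046]
stand pos [-80.7  -4.8  35.7] width 0.051087599590284895 t 2.8
```

Call:
arm_command --delta_pos '[[0.15,-0.16,0.04],[0,0,0]]' --rotation '[[-0.05,-0.06,-0.04],[0,0,0]]'

```text
clock: 3.0
position: [0.4219, -0.1381, 0.0321]
tool_rot: [2.548, 1.569, -0.368]
force: [-0.8, 0.3, 0.6]
grip_width: 0.0514
```

Call:
arm_command --delta_pos '[[0,0,0],[0,0,0],[0,0,0],[0,0,0],[0,0,0],[0,0,0]]' --rotation '[[0,0,0],[0,0,0],[0,0,0],[0,0,0],[0,0,0],[0,0,0]]' --gripper 1 --grip_force 25

```text
clock: 3.6
position: [0.4218, -0.137, 0.0332]
tool_rot: [2.987, 1.569, 0.072]
force: [-1.2, 1.1, -0.7]
grip_width: 0.029
```

```bash
python3 -c "
from h import *
go(-.082,0,.0305)
import cv2
cv2.imwrite('pics/w2.png',optics.grab_frame('wrist')[:,:,::-1])"
```

```text
delta/30mm [0.089 0.033 0.022] rot/6deg [-0.002 -0.02  -0.003]
stand pos [-81.3   1.   33.2] width 0.029026432899634472 t 3.6
```

View pics/w2.png

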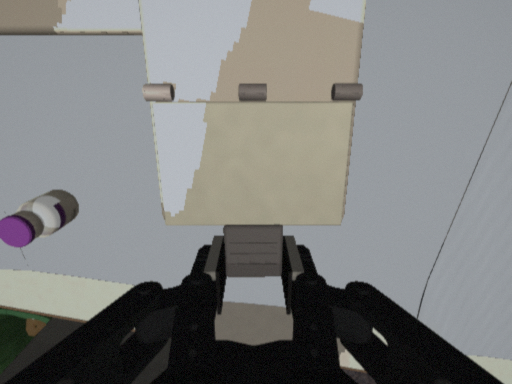

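Call:
arm_command --delta_pos '[[-0.24,0,-0.01],[-0.24,0,-0.03],[-0.23,0,-0.05],[-0.23,0,-0.07],[-0.22,0,-0.09],[-0.21,0,-0.11],[-0.2,0,-0.13],[-0.19,0,-0.14],[-0.17,0,-0.16],[-0.16,0,-0.17]]' --rotation '[[0,0,0],[0,0,0],[0,0,0],[0,0,0],[0,0,0],[0,0,0],[0,0,0],[0,0,0],[0,0,0],[0,0,0]]'

```text
clock: 4.65
position: [0.453, -0.1295, 0.1017]
tool_rot: [3.063, 1.566, 0.149]
force: [3.3, 0.9, -8.6]
grip_width: 0.0293
```

```bash
python3 -c "
from h import *
go(-.0407,0,.0332+.0704)"
```

```text
delta/30mm [-0.063  0.043 -0.287] rot/6deg [ 0.01  -0.042 -0.003]
stand pos [-49.3   1.3 101.7] width 0.02932655348386141 t 4.65
```

Call:
arm_command --delta_pos '[[-0.05,0.02,-0.27],[-0.1,0,-0.21],[-0.09,0,-0.22],[-0.07,0,-0.23],[-0.05,0,-0.23],[-0.03,0,-0.23],[-0.01,0,-0.24],[0.01,0,-0.24],[0.03,0,-0.23],[0.05,0,-0.23]]' --rotation '[[0,-0.04,0],[0,0,0],[0,0,0],[0,0,0],[0,0,0],[0,0,0],[0,0,0],[0,0,0],[0,0,0],[0,0,0]]'

```text
clock: 5.65
position: [0.5229, -0.1133, 0.1127]
tool_rot: [-0.107, 1.562, -3.022]
force: [-2.6, 1.4, 3.6]
grip_width: 0.0296
```

```bash
python3 -c "
from h import *
go(.0344,0,.0332+.0737)"
```

```text
delta/30mm [ 0.189  0.045 -0.4  ] rot/6deg [-0.004  0.088  0.009]
stand pos [ 22.4   1.4 112.7] width 0.02958785473279124 t 5.65
```

Call:
arm_command --delta_pos '[[0.08,0.02,-0.22],[0.1,0,-0.21],[0.12,0,-0.2],[0.13,0,-0.19],[0.15,0,-0.17],[0.16,0,-0.16],[0.17,0,-0.15],[0.08,0,-0.07],[0,0,0]]' --rotation '[[0,0.08,0],[0,0,0],[0,0,0],[0,0,0],[0,0,0],[0,0,0],[0,0,0],[0,0,0],[0,0,0]]'

```text
clock: 6.55
position: [0.5723, -0.1017, 0.082]
tool_rot: [-3.096, 1.561, 0.274]
force: [1.5, 2.7, 3.2]
grip_width: 0.029
```

Call:
arm_command --delta_pos '[[0,0,0],[0,0,0],[0,0,0],[-0.3,0,0.1],[-0.6,0,0.2],[-0.8,0,0.3],[-0.6,0,0.3],[0,0,0]]' --rotation '[[0,0,0],[0,0,0],[0,0,0],[0,0,0],[0,0,0],[0,0,0],[0,0,0],[0,0,0]]' --gripper -0.2

```text
clock: 7.35
position: [0.5417, -0.1098, 0.1547]
tool_rot: [3.118, 1.565, 0.203]
force: [0.9, 0.3, -0.3]
grip_width: 0.0513
```

```bash
python3 -c "
from h import *
go(.045,.178,.2)
import cv2
cv2.imwrite('pics/w3.png',optics.grab_frame('wrist')[:,:,::-1])"
```

```text
delta/30mm [-1.511 -5.915 -0.125] rot/6deg [ 0.002 -0.058 -0.001]
stand pos [ 41.6   0.6 154.7] width 0.05125326248752574 t 7.35
```

View pics/w3.png

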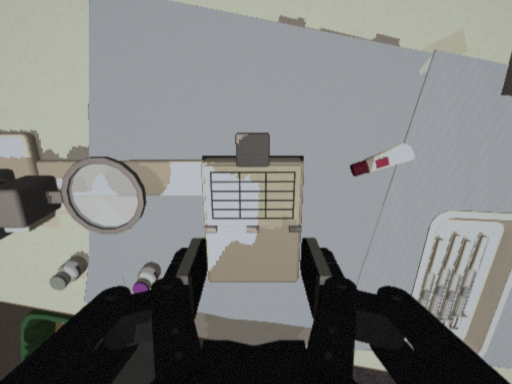

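```bash
python3 -c "
from h import *
s=monitor.observe();print(s['qpos'].round(2))
d=np.array(s['position']);print(np.degrees(np.arctan2(d[1],d[0])))"
```

```text
[ 0.25  0.53 -0.22  1.87  0.16  0.75 -1.39]
-11.426884154811182
```

Call:
arm_command --delta_pos '[[-0.3,0,0],[-0.3,0,0],[-0.3,0,0],[-0.3,0,0],[0,0,0],[0,0,0],[0,0,0],[0,0,0],[0,0,0],[0,0,0]]' --rotation '[[-1,0,0],[-1,0,0],[-1,0,0],[-1,0,0],[-1,0,0],[-1,0,0],[-1,0,0],[-1,0,0],[-1,0,0],[-1,0,0]]' --gripper -1

```text
clock: 8.4
position: [0.5412, -0.1083, 0.1859]
tool_rot: [-2.747, 1.567, 1.71]
force: [-0.2, -0.1, 0.1]
grip_width: 0.0855
```

Call:
arm_command --delta_pos '[[0,0,0],[0,0,0],[0,0,0],[0,0,0],[0,0,0],[0,0,0]]' --rotation '[[-1,0,0],[-1,0,0],[-1,0,0],[-0.7,0,0],[-0.3,0,0],[0,0,0]]'

```text
clock: 9.0
position: [0.5406, -0.1076, 0.1817]
tool_rot: [-2.667, 1.562, 2.231]
force: [1.2, 0.5, -0.5]
grip_width: 0.0849
```

```bash
cat >> h.py <<'E'
def go2(x,y,z):
    s=monitor.observe();T=R.from_euler('xyz',s['tool_rot'])
    ex=W(1,0,0)-W(0,0,0);ey=W(0,1,0)-W(0,0,0)
    D=np.array([[0,0,-1],ex,-ey]).T   # x down, y=+stand x, z=-stand y
    D=R.from_matrix(D)
    if np.linalg.det(D.as_matrix())<0: print("bad")
    print("delta/30mm",(T.inv().apply(W(x,y,z)-s['position'])/.03).round(3),"rot/6deg",np.degrees((T.inv()*D).as_rotvec()/6).round(3))
    d=s['position']-[Q[0],Q[1],0]; print("stand pos",(R.from_euler('z',-Q[2]).apply(d)*1e3).round(1),"width",s['grip_width'],'t',s['clock'],s['qpos'].round(2),T.as_matrix().round(2).tolist())
E
python3 -c "
from h import *
go2(.042,.178,.15)"
```

```text
delta/30mm [ 1.102 -0.204 -5.824] rot/6deg [-0.393 -0.073  0.036]
stand pos [ 41.1   2.9 181.7] width 0.08493686893396285 t 9.0 [ 0.53  0.55 -0.61  1.83  0.39  0.89 -0.07] [[-0.01, 0.98, 0.18], [0.01, 0.18, -0.98], [-1.0, -0.0, -0.01]]
```

Call:
arm_command --delta_pos '[[0,-0.1,-0.8],[0,-0.05,-0.8],[0,0,-0.8],[0,0,-0.8],[0,0,-0.8],[0,0,-0.8],[0.3,0,-0.6],[0.3,0,-0.3],[0.2,0,0],[0,0,0]]' --rotation '[[-0.35,-0.07,0.03],[0,0,0],[0,0,0],[0,0,0],[0,0,0],[0,0,0],[0,0,0],[0,0,0],[0,0,0],[0,0,0]]'

```text
clock: 10.0
position: [0.498, 0.0651, 0.1538]
tool_rot: [-2.277, 1.566, 2.646]
force: [-0.6, -0.7, 1.0]
grip_width: 0.0851
```

```bash
python3 -c "
from h import *
go2(.042,.178,.067)
import cv2
p=optics.camera_params('wrist');print([proj(p,W(*a)).round(0) for a in [(.03,.165,.092),(.06,.165,.092),(.06,.191,.092),(.03,.191,.092),(.024,.178,.086)]])
cv2.imwrite('pics/w4.png',optics.grab_frame('wrist')[:,:,::-1])"
```

```text
delta/30mm [2.892 0.135 0.099] rot/6deg [-0.159 -0.029  0.033]
stand pos [ 38.3 180.8 153.8] width 0.08505467259107101 t 10.0 [ 0.23  0.52 -0.63  1.98  0.43  0.78 -0.44] [[-0.0, 0.98, 0.21], [0.0, 0.21, -0.98], [-1.0, -0.0, -0.0]]
[array([242., 236.]), array([283., 235.]), array([284., 202.]), array([241., 202.]), array([234., 216.])]
```

View pics/w4.png

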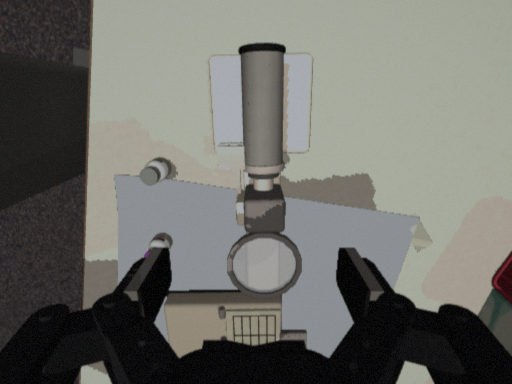

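Call:
arm_command --delta_pos '[[0.5,0.13,0.08],[0.6,0,0],[0.6,0,0],[0.5,0,0],[0.4,0,0],[0.2,0,0],[0,0,0]]' --rotation '[[-0.16,-0.03,0.03],[0,0,0],[0,0,0],[0,0,0],[0,0,0],[0,0,0],[0,0,0]]'

```text
clock: 10.75
position: [0.5056, 0.0584, 0.0689]
tool_rot: [1.015, 1.567, -0.338]
force: [-0.1, 0.8, 0.0]
grip_width: 0.0853
```

```bash
python3 -c "
from h import *
go2(.043,.178,.066)"
```

```text
delta/30mm [ 0.096 -0.044 -0.181] rot/6deg [-0.085  0.02  -0.032]
stand pos [ 44.3 172.6  68.9] width 0.0853163090564834 t 10.75 [ 0.15  0.66 -0.52  2.01  0.57  0.61 -0.54] [[0.0, 0.98, 0.22], [-0.0, 0.22, -0.98], [-1.0, 0.0, 0.0]]
```

Call:
arm_command --delta_pos '[[0.08,0,-0.18],[0,0,0]]' --rotation '[[-0.08,0.02,-0.03],[0,0,0]]'

```text
clock: 10.95
position: [0.505, 0.064, 0.0672]
tool_rot: [1.642, 1.57, 0.298]
force: [0.7, -0.1, -0.0]
grip_width: 0.0854
```

Call:
arm_command --delta_pos '[[0,0,0],[0,0,0],[0,0,0],[0,0,0],[0,0,0],[0,0,0],[0,0,0],[0,0,0],[0,0,0]]' --rotation '[[0,0,0],[0,0,0],[0,0,0],[0,0,0],[0,0,0],[0,0,0],[0,0,0],[0,0,0],[0,0,0]]' --gripper 1 --grip_force 50

```text
clock: 11.85
position: [0.5058, 0.0642, 0.0686]
tool_rot: [1.438, 1.568, 0.093]
force: [1.8, 0.4, 1.8]
grip_width: 0.0302
```

```bash
python3 -c "
from h import *
go2(.043,.058,.066)"
```

```text
delta/30mm [ 0.089 -0.089  4.006] rot/6deg [-0.002  0.004 -0.03 ]
stand pos [ 45.7 178.2  68.6] width 0.030167753197828797 t 11.85 [ 0.15  0.66 -0.52  2.01  0.57  0.61 -0.54] [[0.0, 0.97, 0.22], [0.0, 0.22, -0.97], [-1.0, 0.0, 0.0]]
```

Call:
arm_command --delta_pos '[[0,0,0.2],[0,0,0.25],[0,0,0.25],[0,0,0.25],[0,0,0.25],[0,0,0.25],[0,0,0.25],[0,0,0.25],[0,0,0.2],[0,0,0.1]]' --rotation '[[0,0,0],[0,0,0],[0,0,0],[0,0,0],[0,0,0],[0,0,0],[0,0,0],[0,0,0],[0,0,0],[0,0,0]]'

```text
clock: 12.85
position: [0.5221, -0.0057, 0.0685]
tool_rot: [2.166, 1.566, 0.823]
force: [-0.1, 9.1, 0.2]
grip_width: 0.0301
```

```bash
python3 -c "
from h import *
go2(.045,.058,.068)
print(monitor.observe()['force'])"
```

```text
delta/30mm [ 0.013 -0.031  1.613] rot/6deg [ 0.01  -0.026 -0.038]
stand pos [ 45.9 106.4  68.5] width 0.03006296660395465 t 12.85 [ 0.29  0.68 -0.53  1.98  0.57  0.63 -0.39] [[0.0, 0.97, 0.23], [0.0, 0.23, -0.97], [-1.0, 0.0, -0.0]]
[-0.12994995  9.12204677  0.20425773]
```

Call:
arm_command --delta_pos '[[0,-0.02,0.25],[0,0,0.25],[0,0,0.25],[0,0,0.25],[0,0,0.25],[0,0,0.2],[0,0,0.15],[0,0,0.15],[0,0,0.15]]' --rotation '[[0,0,0],[0,0,0],[0,0,0],[0,0,0],[0,0,0],[0,0,0],[0,0,0],[0,0,0],[0,0,0]]'

```text
clock: 13.75
position: [0.5334, -0.0534, 0.068]
tool_rot: [2.859, 1.551, 1.526]
force: [-10.8, 36.8, 6.5]
grip_width: 0.0297
```

```bash
python3 -c "
from h import *
go2(.045,.058,.068)
print(monitor.observe()['force'])"
```

```text
delta/30mm [ 0.    -0.039 -0.021] rot/6deg [ 0.103 -0.183 -0.052]
stand pos [46.2 57.4 68. ] width 0.02967714314331947 t 13.75 [ 0.4   0.7  -0.55  1.94  0.55  0.65 -0.26] [[0.0, 0.97, 0.24], [0.02, 0.24, -0.97], [-1.0, 0.01, -0.02]]
[-10.84216897  36.8356397    6.48280034]
```

Call:
arm_command --delta_pos '[[0,0,0.07],[0,0,0.07],[0,0,0.07],[0,0,0.07],[0,0,0.07]]' --rotation '[[0,0,0],[0,0,0],[0,0,0],[0,0,0],[0,0,0]]'

```text
clock: 14.25
position: [0.5334, -0.0531, 0.0682]
tool_rot: [2.991, 1.537, 1.666]
force: [-4.9, 19.5, 5.3]
grip_width: 0.0303
```

```bash
python3 -c "
from h import *
import cv2
im=optics.grab_frame('top')
go2(.045,.058,.068)
print(monitor.observe()['force'])
p=optics.camera_params('top');print([(proj(p,W(*a))-[140,175])*4.4 for a in [(.045,0,.062),(.045,.058,.092)]])
cv2.imwrite('pics/top2.png',cv2.resize(im[175:260,140:320,::-1],None,fx=4.4,fy=4.4,interpolation=cv2.INTER_CUBIC))
cv2.imwrite('pics/w5.png',optics.grab_frame('wrist')[:,:,::-1])"
```

```text
delta/30mm [ 0.005 -0.042 -0.016] rot/6deg [ 0.18  -0.325 -0.046]
stand pos [46.3 57.5 68.1] width 0.02982391340671584 t 14.3 [ 0.42  0.71 -0.57  1.93  0.54  0.66 -0.23] [[-0.0, 0.97, 0.24], [0.03, 0.24, -0.97], [-1.0, 0.01, -0.03]]
[-5.58562691 19.16665905  5.28848085]
[array([519.92680087, 103.24551842]), array([423.70895282, 119.54179349])]
```

View pics/top2.png

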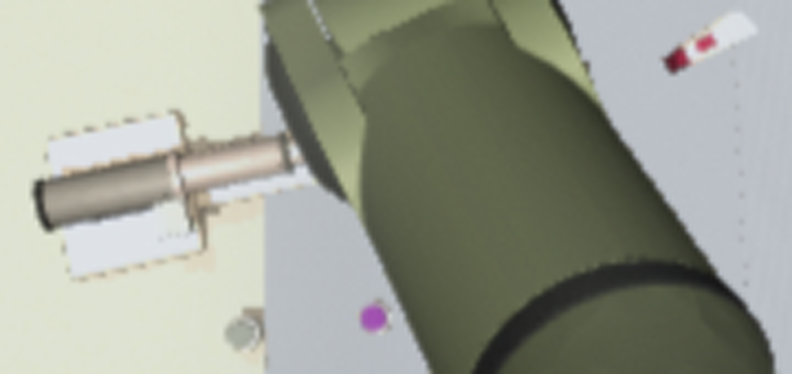

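View pics/w5.png

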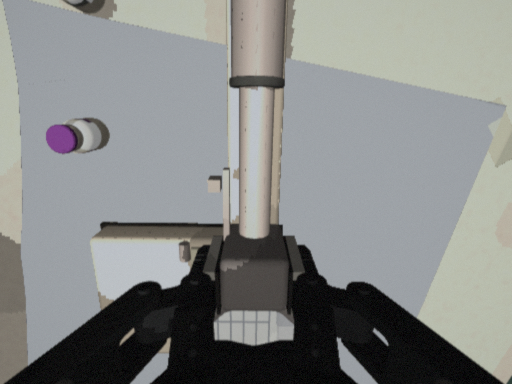

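```bash
python3 -c "
from workcell import bot,monitor
print(bot.job_done()); s=monitor.observe();print(s['clock'],s['position'],s['force'],s['grip_width'])"
```

```text
the job is handed in; nothing more can be done
None
the job is handed in; nothing more can be done
```

I turned the chart leaf over, squeezed the release plate and pulled the telescope out to its second stop. I handed the job in at about 14.3 s of the 54 s allowed, still holding the grip.

- **Leaf:** A wrist picture after I let go of the tab shows it flat on the lens's side, ruled face up. I couldn't see it clearly again at the end, because the arm and gripper covered most of it.
- **Release plate:** The fingers closed to about 30 mm on the grip, which fits the plate being fully squeezed.
- **Telescope:** The TCP, at the grip, finished at stand y 57.5 mm (58 mm is fully out), after about 120 mm of travel. The last picture from above shows about 64 mm of the middle tube out, by a rough pixel measure, and the wrist picture shows the inner tube out too.
- **Final hold:** The arm was pressing against the stop with about 20 N, with grip force set to 50 N. That push had tilted the tool about 2°.
- **Bystanders:** In the last top picture both vials and the ointment tube are where they started. I did not check the gauze box again, but the arm never went near it.

The hand-in gave no verdict, and I could not take any readings after it.

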